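# Free the sprung link from the specimen clamp with the forked tool

## Task

Take the forked tool from its stand, set its fork over the clamp's spring bar and push the bar's collar back until the link has risen free, gently, without ramming the bar against its stop, and touch the clamp only with the tool. Put the tool back so that it hangs upright in its stand, and stand the freed link upright in the metal tray. Leave the beaker, scissors and dish as they are.

Things in the scene. Friction and masses are not known exactly. Their poses are not given: they have to be found in the camera images.
- clamp: low fixed bench clamp: dark steel plate 170 x 70 x 8 mm with aluminium posts. Origin on the bench, under the spring bar; x runs along the bar towards the link, z up. In mm: the bar is a steel rod 6 across, axis at z = 30; front guide (34 wide, 42 high) at x = 20 to 28; rear post (34 wide, 44 high) at x = -47 to -37; the rod moves through both.
- fork_gap (a point): on the bar's axis, 30 mm above the bench, at clamp x = 8 mm: in the free gap between collar and front guide, where the fork goes in from above, prongs either side of the rod (plate top 22 mm below the axis). Axes as the clamp. Fixed to the clamp.
- collar_mid (a point): on the bar's axis at clamp x = -8 mm, fixed to the clamp. The collar is a disc on the rod, 20 mm across, 8 mm thick; its face towards the link lies within 8 mm either way of this point at the start: clamped where it happens to be, not measured. Push this face towards clamp -x (away from the link), feeling for the touch. Over 13 N between tool and clamp is ramming.
- nose (a point): on the bar's axis at clamp x = 34 mm, fixed to the clamp: start place of the bar's nose, 10 mm wide and 8 mm high, which lies over the link's toe. The bar's spring starts at 2.4 N and grows 0.4 N per mm, plus 1 to 4 N friction. The link is let go after 5.5 to 8 mm of travel; a hard stop comes at 9 mm. Let go, the bar springs back, its nose passing under the risen toe.
- well (a point): centre of the mouth of the link's well, 56 mm above the bench, at clamp x = 53 mm; inside 32 (x) x 26 mm. Once the nose has let go, a damped lifter in the well raises the link by 20 mm in about 1 s: hold the bar back meanwhile.
- link: steel link 62 mm high, about 90 g. Origin: centre of its underside, z up; in the clamp its axes are the clamp's. Body 30 (x) x 24 (y) x 34 mm high; on it, centred, an upright grip tab 20 (x) x 14 (y) mm, z = 34 to 62, with a cross hole; a toe 12 mm wide juts 9.5 mm out at -x, z = 6 to 12. In the clamp its origin is 14 mm above the bench when held, 34 mm when risen.
- fork: forked tool 112 mm high, about 110 g. Origin: midway between the prong tips (lowest point), z up to the handle. Two prongs 6 mm thick (x), 6 mm wide (y), 24 mm long, slot between them 10 mm along y; blade 22 mm (y) x 6 mm (x) up to z = 60; flange 52 x 52 mm, z = 60 to 64; square wooden handle 16 x 16 mm, z = 64 to 112. It pushes with the flat of its prongs, along its x.
- stand: fixed grey block 70 x 70 mm, 66 mm high, with a square well 40 x 40 mm through it from above. Origin: centre of its underside, on the bench. The tool's blade hangs in the well, its flange lying on the block's top; the tool's tips are then 6 mm above the bench, its x axis near the stand's x axis.
- tray: fixed open steel tray 150 (x) x 130 (y) mm, 22 mm high, walls and floor 4 mm thick. Origin: centre of its underside, on the bench.
- beaker: glass beaker, 80 mm across, 100 mm high, loose; leave alone. Origin: centre of its underside.
- scissors: scissors lying flat, about 175 mm long, loose; leave alone. Origin: near the pivot.
- dish: shut white petri dish, 90 mm across, 16 mm high, loose; leave alone. Origin: centre of its underside.

How it is judged:
By the outcome, as a careful person would: the job done as asked, in the order asked, and still so for the second after the job is handed in, with the robot touching nothing.
It also fails if it takes over 72 s, if anything falls off the work surface, if the arm or the gripper's body presses on something with over 40 N, if the wrist force passes 120 N, or if a joint passes its speed limit or range.

## Robot

A 6-joint arm with a two-finger parallel gripper is mounted at the origin on the work surface. World frame = base frame: x ahead of the robot, y to its left, z up, the work surface at z = 0. Lengths are in m, angles in rad, forces in N, time in s.
With the tool pointing down it reaches from about 0.35 to 0.85 m from the base axis. Payload 8.1 kg.
Tool frame: the origin (TCP) lies at the centre of the arm's flange, where the gripper is bolted on; the fingertips stand 186 mm ahead of it and the grasp point (between the pads) lies 167 mm ahead of it (robot.grasp_offset is the distance from the TCP to the grasp point, in m); z points along the fingers, y is the line along which they close (so a half turn about z gives the same grasp; the last joint's range is limited). The gripper opens to 93 mm and grips with 3 to 60 N. Pads are 15 mm wide; open, the fingers measure 128 mm over their backs; the gripper's body (75 mm by 188 mm) begins 65 mm behind the grasp point.
Start: joints at [-1.285, 0.13, 1.488, -0, 1.523, -0.085], TCP at [0.217, -0.559, 0.405] pointing down, gripper open.
Joint ranges: [-2.96, 2.96], [-0.89, 2.26], [0.02, 2.5], [-1.34, 4.48], [0, 2.73], [-2.66, 2.66]. Speed limits (rad/s): [2.39, 2.39, 2.79, 3.14, 3.14, 3.14].

## Interface

Orientations are given as a rotation vector (axis times angle).
In Python, from plant import robot gives the robot as it stands.
- The arm moves only by the tool drive_tool, never from a script. Its argument "moves" is one flat list of numbers, 7 for each row, row after row: the finger opening in mm, from 0 to 93, then the shift along the tool's x, y, z in mm, then the turn, a rotation vector about the tool's x, y, z in degrees. A call has 1 to 8 rows; each row shifts and turns the commanded pose from where the row before left it, along the tool's axes as they then stand; what a row does not reach is not made up. A row lasts 1/10 s, in which the tool goes at most 50 mm and 8.59 degrees, less where a joint would pass 70% of its speed; a pose out of reach is approached as far as the arm can. A call is refused whole if a number of a shift passes 50 or a number of a turn 8.59, either way. A call with a gripper value outside its range is refused whole. The fingers move at their own pace and stop on an object; "grip_force" is the grip in N (left out, the last holds). Time passes only in rows, so rows that do not move let the fingers close. It gives the time, the measured TCP pose, the force, the opening and the grip force at its end, in the units of the state.
- robot.read_state(): the state, without advancing time (a new reading comes with each control period).
- robot.read_camera(name): name is "side" or "top" or "wrist"; returns a dict with "color" (384x512x3 uint8, red, green, blue), "depth" (384x512 float32, m along the optical axis (not along the pixel's ray), 0 where there is no reading), "mtx" (3x3 intrinsics, pixels), "R" (3x3) and "t" (3): a world point X has camera coordinates R X + t. Camera axes: x right, y down, z forward; pixel columns grow to the right and rows downward; lengths in m; the calibration is good to about 2 mm. A picture is of the moment at which its call begins.
- robot.close_job(): hands the job in; it is judged then, once.
The state is a dict: "t": time; "q": joint angles; "dq": joint speeds; "joint_torque": joint torques, N m; "tool_pos": TCP position; "orientation": TCP orientation; "force": force on the tool from outside, world axes, zero at the start; "wrist_torque": the same for the moment, N m; "opening": finger opening in m; "gripper_force": force on a finger pad.
Only numpy, scipy, OpenCV 4.12 (cv2) and the standard library are available. Lean on these libraries where they do the work, as an engineer would, in place of code of your own. Each camera call takes 0.05 s, during which the arm holds its last target. There are 200 camera calls.

## Working session

There is one attempt and no reset: what is moved stays moved. The work goes in short steps, Python scripts to look and compute and a tool call to move; the robot and the scene stay as the last step left them, time stands still between calls to the robot, and variables do not carry over. Pictures are saved under pics/ and viewed, at most 12 in all, crops included, and the job is handed in when it is done.

Besides the shell and the picture viewer there is one more tool, called as name(argument=value, ...) on one line, values as JSON. drive_tool: Moves the arm, as the interface text tells. Its arguments: {"type":"object","properties":{"moves":{"type":"array","items":{"type":"number"}},"grip_force":{"type":"number"}},"required":["moves"]}

```bash
ls; mkdir -p pics
cat > h.py <<'E'
import numpy as np, cv2, json
from scipy.spatial.transform import Rotation as Ro
from plant import robot
def cam(n,f=None):
    c=robot.read_camera(n)
    if f: cv2.imwrite('pics/'+f,cv2.cvtColor(c['color'],cv2.COLOR_RGB2BGR))
    np.savez('/tmp/'+n+'.npz',**c); return c
def load(n): return dict(np.load('/tmp/'+n+'.npz'))
def ray(c,px,z):
    px=np.atleast_2d(px).astype(float)
    d=np.c_[px,np.ones(len(px))]@np.linalg.inv(c['mtx']).T@c['R']
    o=-c['R'].T@c['t']; s=(z-o[2])/d[:,2]
    return o+d*s[:,None]
def pts(c):
    h,w=c['depth'].shape; u,v=np.meshgrid(np.arange(w),np.arange(h))
    d=c['depth'].astype(float)
    P=np.stack([u*d,v*d,d],-1)@np.linalg.inv(c['mtx']).T
    return (P-c['t'])@c['R']
def proj(c,X):
    p=(np.atleast_2d(X)@c['R'].T+c['t'])@c['mtx'].T
    return p[:,:2]/p[:,2:]
def st():
    s=robot.read_state(); R=Ro.from_rotvec(s['orientation']).as_matrix()
    g=np.array(s['tool_pos'])+R[:,2]*robot.grasp_offset
    return s,R,g
E
python3 - <<'E'
from h import *
a=cam('top','top0.png');b=cam('side','side0.png')
s,R,g=st();print(s['t'],R.round(3),g)
for c in (a,b): print(c['mtx'].round(1),(-c['R'].T@c['t']).round(3), c['R'].round(2))
E
```

```text
pics
0.1 [[ 0.932  0.362 -0.   ]
 [ 0.362 -0.932  0.002]
 [ 0.    -0.002 -1.   ]] [ 0.21730947 -0.55876989  0.23650616]
[[355.1   0.  259.5]
 [  0.  355.1 193.9]
 [  0.    0.    1. ]] [ 0.499 -0.015  0.863] [[-0.01 -1.   -0.03]
 [-0.99  0.01 -0.12]
 [ 0.12  0.03 -0.99]]
[[380.5   0.  247.6]
 [  0.  380.5 191.7]
 [  0.    0.    1. ]] [0.188 0.495 0.701] [[-0.76 -0.65 -0.01]
 [-0.45  0.53 -0.72]
 [ 0.47 -0.54 -0.7 ]]
```

View pics/top0.png

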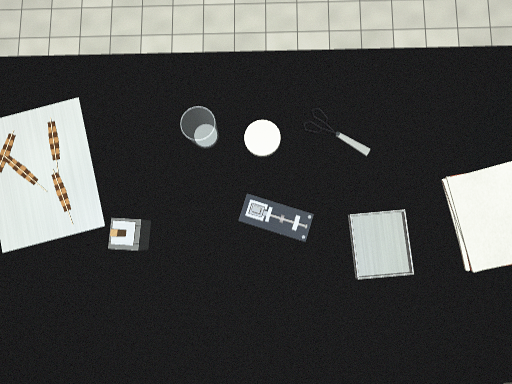

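View pics/side0.png

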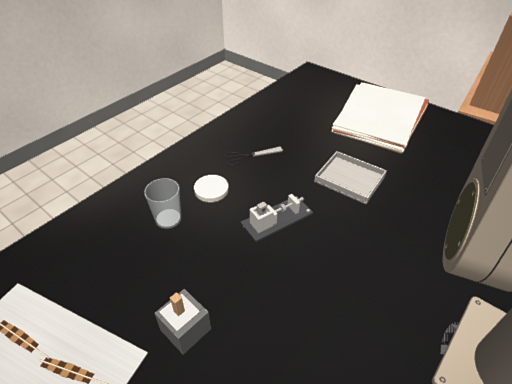

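The top view shows the stand with tool at (125,234), the clamp at (276,217) with the link end at (258,209) and the bar running to lower right, and the tray at (381,244). The side view shows the handle at (177,303) and the clamp at (277,215).

Run:
```python
from h import *
c=load('top');P=pts(c);col=c['color'].astype(int)
def rect(mask,box,z,name):
    m=np.zeros(mask.shape,np.uint8);x0,y0,x1,y1=box;m[y0:y1,x0:x1]=mask[y0:y1,x0:x1]
    v,u=np.nonzero(m);w=ray(c,np.c_[u,v],z)[:,:2]
    r=cv2.minAreaRect((w*1000).astype(np.float32));print(name,len(u),np.round(r[0],1),np.round(r[1],1),round(r[2],1))
s=col.sum(2)
rect(s>110,(232,185,320,248),.008,'plate')
rect(s>110,(340,200,420,285),.022,'tray')
rect((s>550),(105,212,155,255),.070,'flange')
rect((P[...,2]>.05)&(P[...,2]<.085),(100,210,155,255),.068,'standtop')
rect((P[...,2]>.09),(100,210,155,255),.118,'handle')
for (u,v) in [(118,232),(125,234),(130,243),(140,234),(258,209),(281,219),(296,222)]: print((u,v),col[v,u],P[v,u].round(3))
v,u=np.nonzero((P[212:255,105:155,2]>.1));v+=212;u+=105
print('handle pts',np.median(P[v,u],0) if len(u) else None, u.min() if len(u) else 0,u.max() if len(u) else 0)
b=load('side');Q=pts(b)
cc=b['color'].astype(int)
m=(cc[...,0]-cc[...,2]>50);m[:280]=0;m[320:]=0;m[:,:160]=0;m[:,195:]=0
q=Q[m];print('side handle',q.mean(0),q.max(0),q.min(0))
big=[cv2.resize(cv2.cvtColor(c['color'][y:y+70,x:x+100],cv2.COLOR_RGB2BGR),(500,350),interpolation=cv2.INTER_CUBIC)for x,y in((95,200),(230,185))]
cv2.imwrite('pics/crop.png',cv2.resize(np.hstack(big),(800,280)))
```

```text
plate 2136 [552.2 -28.9] [142.5 198.2] 3.8
tray 3937 [ 482.6 -266. ] [175.6 170.1] 86.8
flange 441 [510.  318.4] [53.8 52.9] 85.9
standtop 937 [508.3 310.7] [76.1 69.8] 86.4
handle 97 [496.5 288.3] [102.1  74.6] 82.4
(118, 232) [88 73 52] [0.511 0.309 0.113]
(125, 234) [78 59 35] [0.507 0.309 0.075]
(130, 243) [232 240 244] [0.487 0.298 0.074]
(140, 234) [37 40 39] [0.506 0.28  0.063]
(258, 209) [201 212 215] [0.56  0.012 0.077]
(281, 219) [207 205 205] [ 0.539 -0.04   0.039]
(296, 222) [237 244 247] [ 0.531 -0.074  0.043]
handle pts [0.51051863 0.31114038 0.11837377] 105 153
side handle [0.50426201 0.31899249 0.10410664] [0.51578976 0.32556505 0.11958053] [0.49931002 0.30931986 0.0742185 ]
```

View pics/crop.png

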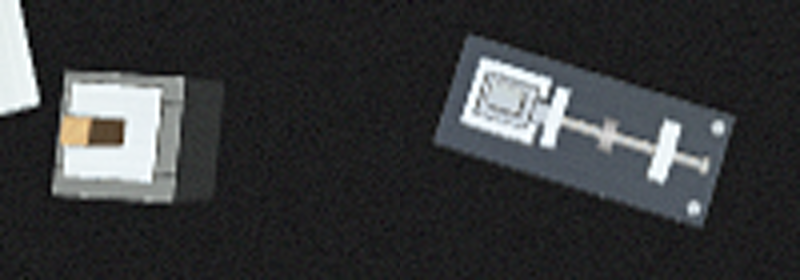

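```bash
cat >> h.py <<'E'
def plan(g2,yang):
    """shift (mm, present tool axes) of grasp point to g2 and tool-z turn (deg) so tool y lies at world angle yang mod 180"""
    s,R,g=st(); d=R.T@(np.array(g2)-g)*1000
    a=np.degrees(np.arctan2(R[1,1],R[0,1])); dt=(yang-a+90)%180-90
    print('t',round(s['t'],2),'g',g.round(4),'yang',round(a,2),'shift',d.round(1),'turn',round(-dt,2),'tilt',R[:,2].round(4),'F',np.round(s['force'],2),'op',round(s['opening'],4),'q6',round(s['q'][5],2))
E
python3 - <<'E'
from h import *
plan([.46,-.05,.236],86); s,R,g=st()
c=cam('wrist'); o=-c['R'].T@c['t']; print('cam in tool',R.T@(o-s['tool_pos']),(R.T@c['R'].T).round(2),c['mtx'])
a=load('top');P=pts(a)
def rect(m,name):
    w=P[m][:,:2]*1000; r=cv2.minAreaRect(w.astype(np.float32)); print(name,m.sum(),np.round(r,1) if 0 else r)
s=a['color'].astype(int).sum(2)
m=np.zeros(s.shape,np.uint8); m[203:285,340:420]=s[203:285,340:420]>200
m=cv2.morphologyEx(m,cv2.MORPH_OPEN,np.ones((3,3)))
v,u=np.nonzero(m);print('tray',cv2.minAreaRect((ray(a,np.c_[u,v],.022)[:,:2]*1000).astype(np.float32)))
E
```

```text
t 0.1 g [ 0.2173 -0.5588  0.2365] yang -68.75 shift [ 410.6 -386.3    1.2] turn 25.25 tilt [-4.0e-04  1.6e-03 -1.0e+00] F [ 0.77  0.46 -0.01] op 0.0928 q6 -0.09
cam in tool [8.38706767e-02 3.02802481e-05 2.03112430e-02] [[-0.   -0.95 -0.3 ]
 [ 1.   -0.   -0.  ]
 [ 0.   -0.3   0.95]] [[296.02274962   0.         258.58102977]
 [  0.         296.02274962 188.49084717]
 [  0.           0.           1.        ]]
tray ((480.4867248535156, -269.16290283203125), (152.0111083984375, 134.9058837890625), 4.909014701843262)
```

drive_tool(moves=[93, 37, -28, 0, 0, 0, 0, 93, 37, -28, 0, 0, 0, 0, 93, 37, -28, 0, 0, 0, 0, 93, 37, -28, 0, 0, 0, 0, 93, 37, -28, 0, 0, 0, 0, 93, 37, -28, 0, 0, 0, 0, 93, 37, -28, 0, 0, 0, 0, 93, 37, -28, 0, 0, 0, 0])

```text
t: 0.95
tool_pos: [0.4126, -0.2414, 0.4046]
orientation: [3.088, 0.579, 0.0]
force: [1.1, -0.4, 0.4]
opening: 0.0931
gripper_force: 0.0
```

drive_tool(moves=[93, 37, -29, 0, 0, 0, 0, 93, 37, -29, 0, 0, 0, 0, 93, 37, -29, 0, 0, 0, 0, 93, 37, -29, 0, 0, 0, 0, 93, 35, -29, 0, 0, 0, 0, 93, 0, 0, 0, 0, 0, 8.4, 93, 0, 0, 0, 0, 0, 8.4, 93, 0, 0, 0, 0, 0, 8.4])

```text
t: 1.75
tool_pos: [0.5302, -0.041, 0.4042]
orientation: [-3.139, 0.116, 0.001]
force: [-0.1, -0.5, -1.0]
opening: 0.0926
gripper_force: 0.0
```

Run:
```python
from h import *
c=cam('wrist','w1.png'); plan([.509,.316,.236],86)
```

```text
t 1.8 g [ 0.53   -0.0413  0.237 ] yang -94.8 shift [ -50.8 -354.3    1. ] turn -0.8 tilt [-8.e-04  1.e-04 -1.e+00] F [-0.31  0.08 -0.38] op 0.0931 q6 1.48
```

View pics/w1.png

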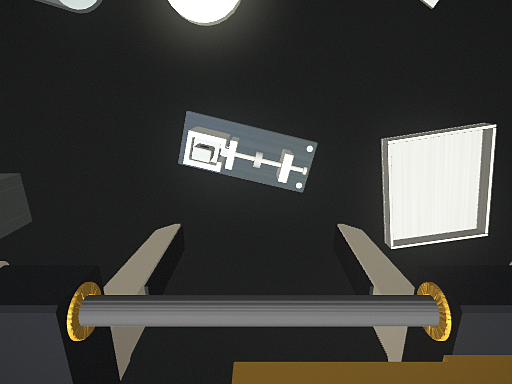

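The wrist view shows the clamp: well around (205,150), front guide (230,153), collar (258,159), rear post (285,166), and tray centre at about (440,185).

Run:
```python
from h import *
c=load('wrist');col=c['color'].astype(int);s=col.sum(2)
img=c['color'][100:200,165:330];cv2.imwrite('pics/w1c.png',cv2.cvtColor(cv2.resize(img,(792,480),interpolation=cv2.INTER_NEAREST),cv2.COLOR_RGB2BGR))
m=np.zeros(s.shape,np.uint8);m[105:200,170:325]=s[105:200,170:325]>150
m=cv2.morphologyEx(m,cv2.MORPH_OPEN,np.ones((3,3)))
v,u=np.nonzero(m);w=ray(c,np.c_[u,v],.008);print('plate',cv2.minAreaRect((w[:,:2]*1000).astype(np.float32)))
P=pts(c);Z=P[...,2]
# tops by depth
for nm,lo,hi,box in(('rear',.040,.048,(272,140,300,190)),('guide',.038,.046,(220,135,242,172)),('collar',.034,.046,(248,145,270,172)),('tab',.068,.085,(185,130,225,172)),('well',.05,.062,(180,120,232,172))):
    b=np.zeros(s.shape,bool);b[box[1]:box[3],box[0]:box[2]]=1
    k=b&(Z>lo)&(Z<hi);q=P[k];r=cv2.minAreaRect((q[:,:2]*1000).astype(np.float32));print(nm,k.sum(),q.mean(0).round(4),r)
```

```text
plate ((545.1611328125, -26.50696563720703), (168.89552307128906, 69.44072723388672), 72.052978515625)
rear 251 [ 0.5305 -0.0719  0.0437] ((530.1148071289062, -71.93367767333984), (10.249507904052734, 34.39707565307617), 71.85858917236328)
guide 225 [ 0.5517 -0.0087  0.0417] ((553.237060546875, -4.26837158203125), (19.85395050048828, 36.92766571044922), 74.00983428955078)
collar 100 [ 0.5411 -0.0404  0.0382] ((539.658447265625, -43.83562469482422), (15.833984375, 17.100486755371094), 72.2934799194336)
tab 267 [0.56   0.0173 0.0753] ((559.5040283203125, 17.877761840820312), (19.787853240966797, 14.14733600616455), 71.59336853027344)
well 686 [0.5608 0.0197 0.0554] ((559.3432006835938, 18.318130493164062), (42.044334411621094, 38.48607635498047), 72.009765625)
```

View pics/w1c.png

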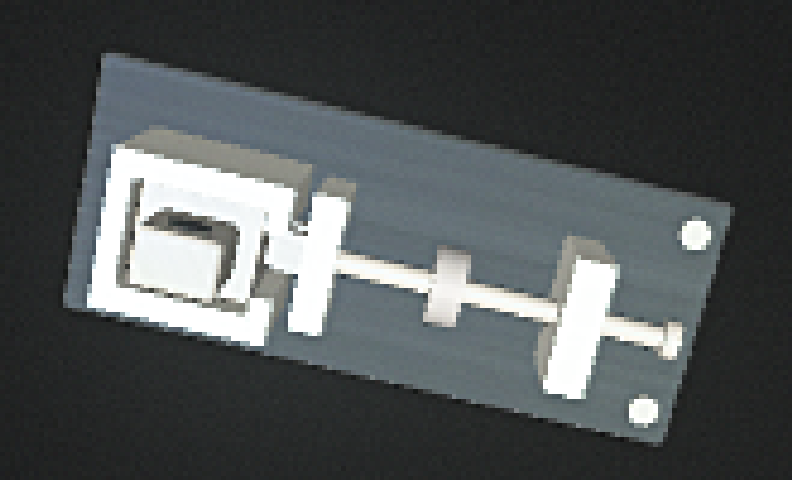

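drive_tool(moves=[93, -6.4, -44, 0, 0, 0, -0.8, 93, -6.4, -44, 0, 0, 0, 0, 93, -6.4, -44, 0, 0, 0, 0, 93, -6.4, -44, 0, 0, 0, 0, 93, -6.4, -44, 0, 0, 0, 0, 93, -6.4, -44, 0, 0, 0, 0, 93, -6.4, -44, 0, 0, 0, 0, 93, -6.4, -44, 0, 0, 0, 0])

```text
t: 2.6
tool_pos: [0.4985, 0.3143, 0.4046]
orientation: [3.14, -0.082, -0.0]
force: [0.3, -0.6, 0.1]
opening: 0.0932
gripper_force: 0.0
```

drive_tool(moves=[93, 0, 0, 0, 0, 0, 0])

```text
t: 2.7
tool_pos: [0.4976, 0.3171, 0.4042]
orientation: [-3.139, 0.074, 0.002]
force: [-1.3, -1.4, -0.1]
opening: 0.0927
gripper_force: 0.0
```

Run:
```python
from h import *
c=cam('wrist','w2.png'); P=pts(c);Z=P[...,2];s,R,g=st()
near=np.linalg.norm(P[...,:2]-[.509,.317],axis=2)<.06
for nm,lo,hi in(('handle',.112,.126),('flange',.067,.078),('stand',.058,.067)):
    k=near&(Z>lo)&(Z<hi);q=P[k];print(nm,k.sum(),q.mean(0).round(4),cv2.minAreaRect((q[:,:2]*1000).astype(np.float32)))
plan([.509,.317,.091],86)
```

```text
handle 285 [0.5101 0.3177 0.1175] ((509.8773193359375, 317.682373046875), (15.076007843017578, 15.260946273803711), 86.95348358154297)
flange 1893 [0.5118 0.3175 0.0697] ((507.7178039550781, 315.326904296875), (68.8510971069336, 67.74537658691406), 85.50323486328125)
stand 1661 [0.5079 0.3129 0.0656] ((506.99237060546875, 315.70166015625), (70.18143463134766, 70.11997985839844), 86.36988067626953)
t 2.75 g [0.498  0.3149 0.2368] yang -92.78 shift [ 11.   -2.7 145.8] turn 1.22 tilt [-1.e-03 -1.e-04 -1.e+00] F [ 1.1  -0.16  0.01] op 0.093 q6 2.1
```

View pics/w2.png

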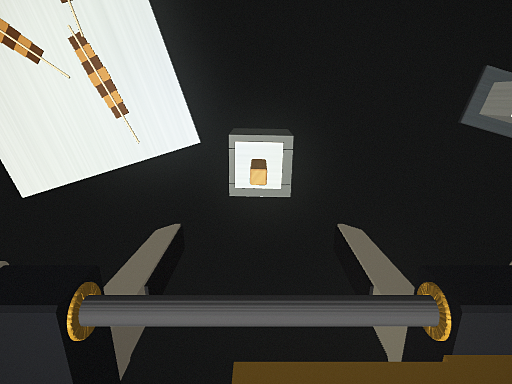

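The handle stands at (258,172) on the white flange, centred at (0.510, 0.318) with yaw about 86.5°.

drive_tool(moves=[93, 12, -3.4, 0, 0, 0, 0.8, 93, 0, 0, 40, 0, 0, 0, 93, 0, 0, 45, 0, 0, 0, 93, 0, 0, 40, 0, 0, 0, 93, 0, 0, 20.5, 0, 0, 0, 30, 0, 0, 0, 0, 0, 0, 10, 0, 0, 0, 0, 0, 0, 10, 0, 0, 0, 0, 0, 0], grip_force=58)

```text
t: 3.55
tool_pos: [0.5123, 0.3153, 0.2617]
orientation: [-3.138, 0.108, -0.005]
force: [0.2, 0.2, 0.7]
opening: 0.0735
gripper_force: 0.0
```

drive_tool(moves=[10, 0, 0, 0, 0, 0, 0, 10, 0, 0, 0, 0, 0, 0, 10, 0, 0, 0, 0, 0, 0])

```text
t: 3.85
tool_pos: [0.5115, 0.3155, 0.2602]
orientation: [-3.139, 0.108, -0.002]
force: [-0.1, -0.3, -0.1]
opening: 0.0497
gripper_force: 0.0
```

```bash
python3 -c "
from h import *
plan([.510,.3177,.091],86.5);s=robot.read_state();print(s['gripper_force'])"
```

```text
t 3.85 g [0.5117 0.3156 0.0929] yang -93.94 shift [-1.8 -2.   1.9] turn -0.44 tilt [ 1.4e-03  7.0e-04 -1.0e+00] F [-0.14 -0.35 -0.14] op 0.0497 q6 2.11
0.0
```

drive_tool(moves=[50, -1.8, -2, 1.2, 0, 0, -0.4, 10, 0, 0, 0, 0, 0, 0, 10, 0, 0, 0, 0, 0, 0, 10, 0, 0, 0, 0, 0, 0, 10, 0, 0, 0, 0, 0, 0, 10, 0, 0, 0, 0, 0, 0, 10, 0, 0, 0, 0, 0, 0, 10, 0, 0, 0, 0, 0, 0])

```text
t: 4.65
tool_pos: [0.5096, 0.3174, 0.258]
orientation: [-3.14, 0.097, 0.0]
force: [-0.7, 0.7, -0.5]
opening: 0.016
gripper_force: 58.0
```

drive_tool(moves=[10, 0, 0, 0, 0, 0, 0, 10, 0, 0, 0, 0, 0, 0])

```text
t: 4.85
tool_pos: [0.5096, 0.3174, 0.258]
orientation: [3.14, -0.098, 0.0]
force: [-0.3, 0.5, -0.6]
opening: 0.0159
gripper_force: 58.0
```

```bash
python3 -c "
from h import *
plan([.510,.3177,.091],86.5);s=robot.read_state();print(s['gripper_force'])"
```

```text
t 4.85 g [0.5096 0.3174 0.0907] yang -93.56 shift [ 0.4 -0.3 -0.3] turn -0.06 tilt [ 0. -0. -1.] F [-0.34  0.5  -0.56] op 0.0159 q6 2.1
57.983885407447815
```

drive_tool(moves=[10, 0, 0, -20, 0, 0, 0, 10, 0, 0, -30, 0, 0, 0, 10, 0, 0, -35, 0, 0, 0, 10, 0, 0, -30, 0, 0, 0, 10, 0, 0, 0, 0, 0, 0])

```text
t: 5.35
tool_pos: [0.5107, 0.3181, 0.3789]
orientation: [-3.136, 0.097, -0.012]
force: [0.8, -0.9, -0.7]
opening: 0.016
gripper_force: 58.0
```

Run:
```python
from h import *
c=cam('side');s,R,g=st();plan([.5456,-.0246,.21],72)
u,v=proj(c,g-[0,0,.06])[0].astype(int);print(u,v)
x0=max(0,u-60);y0=max(0,v-60);im=c['color'][y0:y0+140,x0:x0+140]
cv2.imwrite('pics/s1.png',cv2.cvtColor(cv2.resize(im,(560,560),interpolation=cv2.INTER_CUBIC),cv2.COLOR_RGB2BGR))
```

```text
t 5.4 g [0.511  0.3182 0.2087] yang -93.55 shift [ 55.8 340.   -2. ] turn 14.45 tilt [ 0.0048  0.0025 -1.    ] F [-0.52 -0.9  -1.36] op 0.0158 q6 2.1
170 286
```

View pics/s1.png

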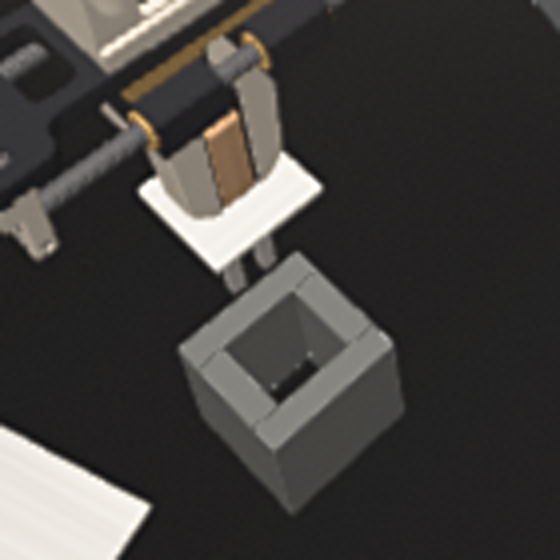

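The crop shows the prongs at (233,275) and (265,248), separated along the closing line. I'm gripping the fork's y faces, so I'll set it back and regrip a quarter turn round, so the push is backed by the pads.

drive_tool(moves=[10, 0, 0, 0, 0, 0, 0, 10, 0, 0, 35, 0, 0, 0, 10, 0, 0, 35, 0, 0, 0, 10, 0, 0, 30, 0, 0, 0, 10, 0, 0, 14, 0, 0, 0, 10, 0, 0, 0, 0, 0, 0, 10, 0, 0, 0, 0, 0, 0])

```text
t: 6.1
tool_pos: [0.509, 0.3171, 0.2577]
orientation: [3.139, -0.098, -0.003]
force: [0.4, -0.5, -1.2]
opening: 0.0157
gripper_force: 58.0
```

```bash
python3 -c "
from h import *
plan([.5096,.3174,.091],86.5)"
```

```text
t 6.1 g [0.5087 0.317  0.0904] yang -93.56 shift [ 0.9 -0.5 -0.6] turn -0.06 tilt [-0.0021 -0.0011 -1.    ] F [ 0.43 -0.52 -1.21] op 0.0157 q6 2.1
```

drive_tool(moves=[60, 0, 0, 0, 0, 0, 0, 60, 0, 0, 0, 0, 0, 0, 60, 0, 0, 0, 0, 0, 0, 60, 0, 0, 0, 0, 0, 0, 60, 0, 0, 0, 0, 0, -8.5, 60, 0, 0, 0, 0, 0, -8.5, 60, 0, 0, 0, 0, 0, -8.5, 60, 0, 0, 0, 0, 0, -8.5])

```text
t: 6.9
tool_pos: [0.5096, 0.3175, 0.2592]
orientation: [-3.029, -0.834, -0.0]
force: [0.6, -0.2, 0.5]
opening: 0.06
gripper_force: 0.0
```

drive_tool(moves=[60, 0, 0, 0, 0, 0, -8.5, 60, 0, 0, 0, 0, 0, -8.5, 60, 0, 0, 0, 0, 0, -8.5, 60, 0, 0, 0, 0, 0, -8.5, 60, 0, 0, 0, 0, 0, -8.5, 60, 0, 0, 0, 0, 0, -8.5, 50, 0, 0, 0, 0, 0, -5, 50, 0, 0, 0, 0, 0, 0])

```text
t: 7.7
tool_pos: [0.5096, 0.3175, 0.2591]
orientation: [2.288, 2.153, 0.0]
force: [-0.5, 0.7, 0.3]
opening: 0.0512
gripper_force: 0.0
```

```bash
python3 -c "
from h import *
plan([.5096,.3174,.091],-3.5)"
```

```text
t 7.7 g [0.5096 0.3175 0.0918] yang -3.48 shift [-0.1  0.   0.8] turn 0.02 tilt [ 2.e-04  1.e-04 -1.e+00] F [-0.46  0.68  0.27] op 0.0512 q6 0.53
```

drive_tool(moves=[10, 0, 0, 0, 0, 0, 0, 10, 0, 0, 0, 0, 0, 0, 10, 0, 0, 0, 0, 0, 0, 10, 0, 0, 0, 0, 0, 0, 10, 0, 0, 0, 0, 0, 0, 10, 0, 0, 0, 0, 0, 0])

```text
t: 8.3
tool_pos: [0.5095, 0.3175, 0.259]
orientation: [-2.289, -2.151, 0.0]
force: [-0.3, 0.0, 0.9]
opening: 0.0157
gripper_force: 58.0
```

```bash
python3 -c "
from h import *
plan([.5096,.3174,.091],-3.5);s=robot.read_state();print(s['gripper_force'],s['q'])"
```

```text
t 8.3 g [0.5094 0.3175 0.0917] yang -3.57 shift [-0.1  0.2  0.7] turn -0.07 tilt [-2.e-04 -0.e+00 -1.e+00] F [-0.31  0.04  0.86] op 0.0157 q6 0.53
58.00025939941406 [4.71849655e-01 2.44089415e-01 1.63354292e+00 1.12071141e-04
 1.26417531e+00 5.34063550e-01]
```

drive_tool(moves=[10, 0, 0, -20, 0, 0, 0, 10, 0, 0, -30, 0, 0, 0, 10, 0, 0, -35, 0, 0, 0, 10, 0, 0, -25, 0, 0, 0, 10, -20, 3, 0, 0, 0, 0, 10, -40, 7, 0, 0, 0, 0, 10, -40, 7, 0, 0, 0, 0, 10, -40, 7, 0, 0, 0, 0])

```text
t: 9.1
tool_pos: [0.5246, 0.175, 0.3689]
orientation: [2.288, 2.152, -0.0]
force: [0.3, -0.6, -1.0]
opening: 0.016
gripper_force: 58.0
```

drive_tool(moves=[10, -40, 7, 0, 0, 0, 0, 10, -40, 7, 0, 0, 0, 0, 10, -40, 7, 0, 0, 0, 0, 10, -40, 7, 0, 0, 0, 0, 10, -25, 7, 0, 0, 0, 0, 10, -14, 3, 0, 0, 0, 0, 10, 0, 0, 0, 0, 0, -7, 10, 0, 0, 0, 0, 0, -8.5])

```text
t: 9.9
tool_pos: [0.5504, -0.0249, 0.3688]
orientation: [-1.973, -2.444, -0.0]
force: [0.4, 0.2, -0.9]
opening: 0.016
gripper_force: 58.0
```

drive_tool(moves=[10, 0, 0, 0, 0, 0, -8.5, 10, 0, 0, 0, 0, 0, -8.5, 10, 0, 0, 0, 0, 0, -8.5, 10, 0, 0, 0, 0, 0, -8.5, 10, 0, 0, 0, 0, 0, -8.5, 10, 0, 0, 0, 0, 0, -8.5, 10, 0, 0, 0, 0, 0, -7, 10, 0, 0, 0, 0, 0, 0])

```text
t: 10.7
tool_pos: [0.5504, -0.0241, 0.3689]
orientation: [-0.543, -3.094, -0.0]
force: [-0.1, 0.6, -2.0]
opening: 0.0159
gripper_force: 58.0
```

Run:
```python
from h import *
plan([.5456,-.0246,.105],72);s,R,g=st()
c=cam('side');a=cam('top');b=cam('wrist')
out=[]
for n,c in(('side',c),('top',a)):
    u,v=proj(c,g-[0,0,.07])[0].astype(int);print(n,u,v)
    x0=max(0,u-50);y0=max(0,v-50);out.append(cv2.resize(c['color'][y0:y0+100,x0:x0+100],(400,400),interpolation=cv2.INTER_CUBIC));print(x0,y0)
cv2.imwrite('pics/s2.png',cv2.cvtColor(np.hstack(out),cv2.COLOR_RGB2BGR))
```

```text
t 10.7 g [ 0.5503 -0.024   0.2016] yang 70.09 shift [ 4.2 -2.2 96.6] turn -1.91 tilt [-3.e-04  3.e-04 -1.e+00] F [-0.14  0.62 -1.96] op 0.0159 q6 -1.36
side 276 178
226 128
top 274 211
224 161
```

View pics/s2.png

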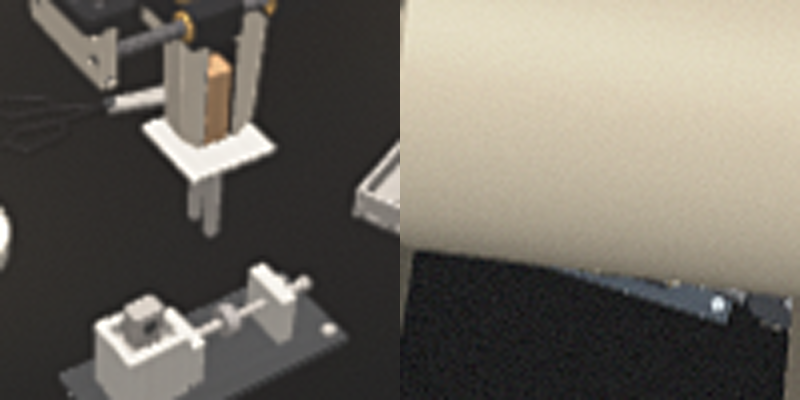

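The left half (side) shows the fork hanging with its flat facing along the bar, prongs at about (205,215), above the clamp's bar at (230,320).

drive_tool(moves=[10, 4.7, -2.2, 0, 0, 0, -1.9, 10, 0, 0, 40, 0, 0, 0, 10, 0, 0, 0, 0, 0, 0, 10, 0, 0, 0, 0, 0, 0])

```text
t: 11.25
tool_pos: [0.5448, -0.025, 0.3284]
orientation: [-0.498, -3.099, -0.0]
force: [0.0, -0.4, -0.7]
opening: 0.0158
gripper_force: 58.0
```

Run:
```python
from h import *
plan([.5456,-.0246,.0985],72);s,R,g=st()
c=cam('side','s3.png');P=pts(c);Z=P[...,2];sm=c['color'].astype(int).sum(2)
ax=np.array([np.cos(np.radians(72)),np.sin(np.radians(72))]);ay=np.array([-ax[1],ax[0]]);o=np.array([.5431,-.0322])
def loc(q): d=np.asarray(q)[...,:2]-o; return np.stack([d@ax,d@ay],-1)*1000
zf=g[2]-.0857+.064; print('flange z',zf,'grasp clamp xy',loc(g))
u0,v0=proj(c,[g[0],g[1],zf])[0]
uu,vv=np.meshgrid(np.arange(512),np.arange(384))
m=(sm>480)&(abs(uu-u0)<35)&(abs(vv-v0)<30)&(Z>zf-.006)&(Z<zf+.006)
q=loc(ray(c,np.c_[uu[m],vv[m]],zf));print('flange',m.sum(),q.min(0),q.max(0),cv2.minAreaRect(q.astype(np.float32)))
for nm,z,box in(('well',.056,((30,-30),(80,30))),('rear',.044,((-52,-22),(-32,22))),('guide',.042,((16,-22),(32,22)))):
    L=loc(P); k=(abs(Z-z)<.004)&(L[...,0]>box[0][0])&(L[...,0]<box[1][0])&(L[...,1]>box[0][1])&(L[...,1]<box[1][1])
    q=loc(ray(c,np.c_[uu[k],vv[k]],z));print(nm,k.sum(),q.min(0),q.max(0),cv2.minAreaRect(q.astype(np.float32)),'z',np.median(Z[k]))
```

```text
t 11.25 g [ 0.5443 -0.0249  0.1611] yang 71.76 shift [-1.3  0.8 62.6] turn -0.24 tilt [-2.9e-03  5.0e-04 -1.0e+00] F [ 0.   -0.35 -0.73] op 0.0158 q6 -1.39
flange z 0.13942786919154185 grasp clamp xy [7.26457315 1.12497775]
flange 230 [-18.39566251 -23.3081551 ] [34.25114314 29.22755331] ((7.840122222900391, 2.697999954223633), (52.361995697021484, 52.517250061035156), 0.6405091285705566)
well 118 [ 32.25869701 -17.85579505] [74.70364956 22.410035  ] ((53.84788513183594, 2.238311767578125), (41.578285217285156, 40.437889099121094), 2.4697790145874023) z 0.05515989591435107
rear 53 [-46.09714036 -16.22535204] [-35.72281422  20.36160049] ((-41.003028869628906, 2.0679664611816406), (10.384256362915039, 36.55126190185547), 0.3308981955051422) z 0.0430057307052018
guide 34 [ 19.31611541 -15.3409875 ] [29.86316877 19.04711492] ((24.487716674804688, 1.866225242614746), (34.62628936767578, 9.640215873718262), 87.48761749267578) z 0.04098395371171071
```

drive_tool(moves=[10, -0.6, 0.8, 20, 0, 0, -0.2, 10, 0, 0, 0, 0, 0, 0, 10, 0, 0, 15, 0, 0, 0, 10, 0, 0, 0, 0, 0, 0])

```text
t: 11.7
tool_pos: [0.5457, -0.0246, 0.2929]
orientation: [-0.491, -3.101, -0.0]
force: [-0.2, 0.2, -1.4]
opening: 0.0159
gripper_force: 58.0
```

```bash
cat >> h.py <<'E'
def cl():
    ax=np.array([np.cos(np.radians(72)),np.sin(np.radians(72))]);ay=np.array([-ax[1],ax[0]]);o=np.array([.5431,-.0322])
    s,R,g=st();d=(g[:2]-o)*1000;F=np.array(s['force'])
    print('t',round(s['t'],2),'clamp x %.2f y %.2f tipz %.2f'%(d@ax,d@ay,g[2]*1000-85.7),'F',F[:2]@ax,F[:2]@ay,F[2],'yang',round(np.degrees(np.arctan2(R[1,1],R[0,1])),2))
E
python3 -c "
from h import *
cl()"
```

```text
t 11.7 clamp x 8.00 y 0.22 tipz 39.89 F 0.09459336704825709 0.2833898692747031 -1.4329183952168472 yang 72.02
```

drive_tool(moves=[10, 0.3, 0, 8, 0, 0, 0, 10, 0, 0, 8, 0, 0, 0, 10, 0, 0, 7, 0, 0, 0, 10, 0, 0, 4.5, 0, 0, 0, 10, 0, 0, 0, 0, 0, 0])

```text
t: 12.2
tool_pos: [0.5454, -0.0245, 0.2655]
orientation: [-0.49, -3.101, 0.0]
force: [0.1, 0.4, -1.0]
opening: 0.0156
gripper_force: 58.0
```

```bash
python3 -c "
from h import *
cl()"
```

```text
t 12.2 clamp x 8.00 y 0.51 tipz 12.45 F 0.4561676806448033 0.023833327084259837 -1.0025095980242404 yang 72.04
```

drive_tool(moves=[10, 0, -2, 0, 0, 0, 0, 10, 0, -2, 0, 0, 0, 0, 10, 0, -1, 0, 0, 0, 0, 10, 0, -0.7, 0, 0, 0, 0, 10, 0, 0, 0, 0, 0, 0])

```text
t: 12.7
tool_pos: [0.5441, -0.0301, 0.2667]
orientation: [0.49, 3.103, -0.0]
force: [0.5, -0.4, -2.4]
opening: 0.0157
gripper_force: 58.0
```

drive_tool(moves=[10, 0, -0.7, 0, 0, 0, 0, 10, 0, -0.7, 0, 0, 0, 0])

```text
t: 12.9
tool_pos: [0.5436, -0.0313, 0.2666]
orientation: [0.49, 3.103, 0.0]
force: [0.5, 1.4, -0.4]
opening: 0.016
gripper_force: 58.0
```

drive_tool(moves=[10, 0, -0.7, 0, 0, 0, 0, 10, 0, -0.7, 0, 0, 0, 0])

```text
t: 13.1
tool_pos: [0.5431, -0.0326, 0.2665]
orientation: [-0.49, -3.103, -0.0]
force: [-0.1, -0.1, -1.1]
opening: 0.0159
gripper_force: 58.0
```

```bash
python3 -c "
from h import *
cl()"
```

```text
t 13.1 clamp x -0.42 y -0.16 tipz 13.50 F -0.13130490942585182 0.07749161783548346 -1.1132280223453042 yang 72.05
```

drive_tool(moves=[10, 0.4, -0.7, 0.8, 0, 0, 0, 10, 0, -0.7, 0, 0, 0, 0])

```text
t: 13.3
tool_pos: [0.5422, -0.0338, 0.2655]
orientation: [-0.49, -3.103, -0.0]
force: [0.7, 3.2, -1.6]
opening: 0.0158
gripper_force: 58.0
```

drive_tool(moves=[10, 0, -0.7, 0, 0, 0, 0, 10, 0, -0.7, 0, 0, 0, 0])

```text
t: 13.5
tool_pos: [0.5419, -0.0347, 0.2656]
orientation: [-0.49, -3.103, -0.002]
force: [1.1, 2.7, -3.1]
opening: 0.0161
gripper_force: 58.0
```

drive_tool(moves=[10, 0, -0.7, 0, 0, 0, 0, 10, 0, -0.7, 0, 0, 0, 0])

```text
t: 13.7
tool_pos: [0.5415, -0.0362, 0.2656]
orientation: [-0.49, -3.103, -0.001]
force: [1.2, 3.4, -3.2]
opening: 0.0155
gripper_force: 58.0
```

```bash
python3 -c "
from h import *
cl()"
```

```text
t 13.7 clamp x -4.22 y 0.35 tipz 12.60 F 3.567972979726861 -0.0728847082351527 -3.1979037044238643 yang 72.05
```

drive_tool(moves=[10, 0, -0.7, 0, 0, 0, 0, 10, 0, -0.7, 0, 0, 0, 0])

```text
t: 13.9
tool_pos: [0.541, -0.0376, 0.2656]
orientation: [-0.49, -3.103, -0.001]
force: [1.9, 5.5, -3.1]
opening: 0.0159
gripper_force: 58.0
```

drive_tool(moves=[10, 0, -0.7, 0, 0, 0, 0, 10, 0, -0.7, 0, 0, 0, 0])

```text
t: 14.1
tool_pos: [0.5406, -0.0389, 0.2656]
orientation: [-0.49, -3.103, -0.001]
force: [1.9, 5.3, -3.5]
opening: 0.0161
gripper_force: 58.0
```

drive_tool(moves=[10, 0, -0.4, 0, 0, 0, 0, 10, 0, -0.4, 0, 0, 0, 0, 10, 0, 0, 0, 0, 0, 0, 10, 0, 0, 0, 0, 0, 0])

```text
t: 14.5
tool_pos: [0.5404, -0.0396, 0.2656]
orientation: [-0.49, -3.103, -0.001]
force: [1.6, 5.3, -3.3]
opening: 0.0156
gripper_force: 58.0
```

```bash
cat >> h.py <<'E'
def tabz():
    c=cam('side');P=pts(c).reshape(-1,3);d=np.linalg.norm(P[:,:2]-[.5595,.0182],axis=1)<.009
    z=P[d&(P[:,2]<.115)][:,2];print('tab top z',np.percentile(z,[80,90,97]).round(4),len(z))
E
python3 -c "
from h import *
cl();tabz()"
```

```text
t 14.5 clamp x -7.83 y 0.35 tipz 12.62 F 5.564180788482131 0.1551877757529736 -3.3421877513434226 yang 72.05
tab top z [0.0755 0.0765 0.0774] 83
```

drive_tool(moves=[10, 0, -0.4, 0, 0, 0, 0, 10, 0, -0.4, 0, 0, 0, 0, 10, 0, 0, 0, 0, 0, 0, 10, 0, 0, 0, 0, 0, 0])

```text
t: 14.95
tool_pos: [0.5401, -0.0405, 0.2656]
orientation: [-0.49, -3.103, -0.001]
force: [2.1, 5.0, -3.5]
opening: 0.016
gripper_force: 58.0
```

```bash
python3 -c "
from h import *
cl();tabz()"
```

```text
t 14.95 clamp x -8.76 y 0.34 tipz 12.60 F 5.416526541715868 -0.44519990685659794 -3.476905729429689 yang 72.05
tab top z [0.0808 0.0814 0.0818] 73
```

The link is rising, so I'll hold the bar back.

drive_tool(moves=[10, 0, -0.3, 0, 0, 0, 0, 10, 0, 0, 0, 0, 0, 0, 10, 0, 0, 0, 0, 0, 0, 10, 0, 0, 0, 0, 0, 0, 10, 0, 0, 0, 0, 0, 0, 10, 0, 0, 0, 0, 0, 0, 10, 0, 0, 0, 0, 0, 0, 10, 0, 0, 0, 0, 0, 0])

```text
t: 15.8
tool_pos: [0.54, -0.0408, 0.2656]
orientation: [-0.49, -3.103, -0.001]
force: [1.9, 4.9, -4.3]
opening: 0.0161
gripper_force: 58.0
```

drive_tool(moves=[10, 0, 0, 0, 0, 0, 0, 10, 0, 0, 0, 0, 0, 0, 10, 0, 0, 0, 0, 0, 0, 10, 0, 0, 0, 0, 0, 0, 10, 0, 0, 0, 0, 0, 0, 10, 0, 0, 0, 0, 0, 0])

```text
t: 16.4
tool_pos: [0.54, -0.0408, 0.2656]
orientation: [-0.49, -3.103, -0.001]
force: [2.0, 5.8, -3.4]
opening: 0.0155
gripper_force: 58.0
```

```bash
python3 -c "
from h import *
cl();tabz()"
```

```text
t 16.4 clamp x -9.03 y 0.35 tipz 12.60 F 6.111823004791454 -0.09786511938810039 -3.392916730622326 yang 72.05
tab top z [0.0956 0.0964 0.0969] 76
```

Risen fully (top at 96 mm). I'll ease the bar forward until the fork is clear of the collar, then lift.

drive_tool(moves=[10, 0, 1.3, 0, 0, 0, 0, 10, 0, 1.3, 0, 0, 0, 0, 10, 0, 1.3, 0, 0, 0, 0, 10, 0, 1.3, 0, 0, 0, 0, 10, 0, 1.3, 0, 0, 0, 0, 10, 0, 1.3, 0, 0, 0, 0, 10, 0, 1.3, 0, 0, 0, 0, 10, 0, 1.3, 0, 0, 0, 0])

```text
t: 17.25
tool_pos: [0.5434, -0.0314, 0.2661]
orientation: [0.49, 3.102, -0.001]
force: [-0.5, 0.9, -1.1]
opening: 0.0159
gripper_force: 58.0
```

drive_tool(moves=[10, 0, 1.5, 0, 0, 0, 0, 10, 0, 2, 0, 0, 0, 0, 10, 0, 2, 0, 0, 0, 0, 10, 0, 0, 0, 0, 0, 0, 10, 0, 0, 0, 0, 0, 0])

```text
t: 17.75
tool_pos: [0.5449, -0.0258, 0.2657]
orientation: [-0.49, -3.103, 0.0]
force: [0.0, -0.1, -1.1]
opening: 0.0155
gripper_force: 58.0
```

```bash
python3 -c "
from h import *
cl();tabz();b=cam('side','s4.png');cv2.imwrite('pics/s4c.png',cv2.cvtColor(cv2.resize(b['color'][130:250,210:350],(700,600),interpolation=cv2.INTER_CUBIC),cv2.COLOR_RGB2BGR))"
```

```text
t 17.75 clamp x 6.68 y 0.26 tipz 12.69 F -0.11664605888107611 -0.0664671971090253 -1.0857774724982094 yang 72.06
tab top z [0.0952 0.0961 0.0962] 68
```

View pics/s4c.png

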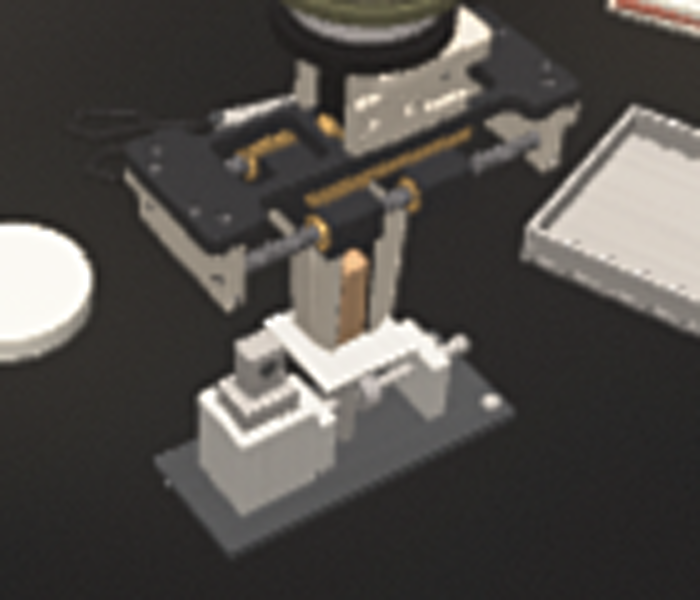

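The picture shows the link risen at (262,365) with the toe clear, and the fork back in the gap. Now I'll lift it out and return it to the stand.

drive_tool(moves=[10, 0, 0, -10, 0, 0, 0, 10, 0, 0, -25, 0, 0, 0, 10, 0, 0, -35, 0, 0, 0, 10, 0, 0, -40, 0, 0, 0, 10, 0, 0, 0, 0, 0, 0, 10, 10, 20, 0, 0, 0, 0, 10, 17, 39, 0, 0, 0, 0, 10, 17, 39, 0, 0, 0, 0])

```text
t: 18.65
tool_pos: [0.533, 0.0815, 0.3759]
orientation: [0.494, 3.102, 0.0]
force: [0.6, 0.1, -1.1]
opening: 0.016
gripper_force: 58.0
```

drive_tool(moves=[10, 17, 39, 0, 0, 0, 0, 10, 17, 39, 0, 0, 0, 0, 10, 17, 39, 0, 0, 0, 0, 10, 17, 39, 0, 0, 0, 0, 10, 17, 39, 0, 0, 0, 0, 10, 11, 23, 0, 0, 0, 0, 10, 0, 0, 0, 0, 0, 8, 10, 0, 0, 0, 0, 0, 8.5])

```text
t: 19.45
tool_pos: [0.5086, 0.3191, 0.3754]
orientation: [-0.936, -2.999, 0.001]
force: [0.6, -0.4, -1.3]
opening: 0.0154
gripper_force: 58.0
```

drive_tool(moves=[10, 0, 0, 0, 0, 0, 8.5, 10, 0, 0, 0, 0, 0, 8.5, 10, 0, 0, 0, 0, 0, 8.5, 10, 0, 0, 0, 0, 0, 8.5, 10, 0, 0, 0, 0, 0, 8.5, 10, 0, 0, 0, 0, 0, 8.5, 10, 0, 0, 0, 0, 0, 8, 10, 0, 0, 0, 0, 0, 0])

```text
t: 20.25
tool_pos: [0.5091, 0.3178, 0.3756]
orientation: [-2.29, -2.151, 0.001]
force: [-0.5, 0.6, -1.2]
opening: 0.0155
gripper_force: 58.0
```

```bash
python3 -c "
from h import *
plan([.5090,.3170,.0927],-3.5)"
```

```text
t 20.25 g [0.509  0.3178 0.2083] yang -3.59 shift [ -0.8   0.  115.6] turn -0.09 tilt [-3.e-04 -2.e-04 -1.e+00] F [-0.5   0.65 -1.21] op 0.0155 q6 0.54
```

drive_tool(moves=[10, -0.8, 0, 25, 0, 0, 0, 10, 0, 0, 35, 0, 0, 0, 10, 0, 0, 30, 0, 0, 0, 10, 0, 0, 18, 0, 0, 0, 10, 0, 0, 6, 0, 0, 0, 10, 0, 0, 1.5, 0, 0, 0, 10, 0, 0, 0, 0, 0, 0])

```text
t: 20.95
tool_pos: [0.5094, 0.3173, 0.2609]
orientation: [2.285, 2.156, 0.001]
force: [-0.3, -0.1, -0.9]
opening: 0.0153
gripper_force: 58.0
```

```bash
python3 -c "
from h import *
plan([.5090,.3170,.0917],-3.5)"
```

```text
t 20.95 g [0.5095 0.3174 0.0936] yang -3.34 shift [-0.4 -0.5  1.9] turn 0.16 tilt [ 9.e-04  4.e-04 -1.e+00] F [-0.32 -0.09 -0.95] op 0.0153 q6 0.53
```

drive_tool(moves=[10, 0, 0, 1.6, 0, 0, 0, 10, 0, 0, 0, 0, 0, 0, 40, 0, 0, 0, 0, 0, 0, 60, 0, 0, 0, 0, 0, 0, 60, 0, 0, 0, 0, 0, 0, 60, 0, 0, 0, 0, 0, 0, 60, 0, 0, -15, 0, 0, 0, 60, 0, 0, -40, 0, 0, 0])

```text
t: 21.75
tool_pos: [0.5076, 0.3163, 0.3105]
orientation: [-2.286, -2.152, 0.012]
force: [0.1, 0.1, 0.7]
opening: 0.0578
gripper_force: 0.0
```

drive_tool(moves=[60, 0, 0, -45, 0, 0, 0, 60, 0, 0, -45, 0, 0, 0, 60, 0, 0, 0, 0, 0, 0, 60, 0, 0, 0, 0, 0, 0])

```text
t: 22.15
tool_pos: [0.5095, 0.3173, 0.4068]
orientation: [2.286, 2.153, 0.007]
force: [0.2, -0.1, -1.0]
opening: 0.0595
gripper_force: 0.0
```

Run:
```python
from h import *
c=cam('wrist','w5.png');P=pts(c);Z=P[...,2];near=np.linalg.norm(P[...,:2]-[.509,.317],axis=2)<.06
for nm,lo,hi in(('handle',.112,.126),('flange',.067,.078),('stand',.058,.0675)):
    k=near&(Z>lo)&(Z<hi);q=P[k];print(nm,k.sum(),q.mean(0).round(4),cv2.minAreaRect((q[:,:2]*1000).astype(np.float32)))
plan([.5592,.0182,.200],-18)
```

```text
handle 277 [0.5094 0.318  0.1173] ((509.3854064941406, 317.66424560546875), (15.250804901123047, 15.459811210632324), 85.87657165527344)
flange 1799 [0.5095 0.3204 0.0697] ((506.9245910644531, 315.96246337890625), (67.0274887084961, 68.3173599243164), 86.57223510742188)
stand 1631 [0.5031 0.3186 0.0655] ((506.58099365234375, 316.1189880371094), (69.42884063720703, 70.05168914794922), 86.2728271484375)
t 22.2 g [0.5092 0.3172 0.2371] yang -3.45 shift [-295.5   67.9   37. ] turn 14.55 tilt [ 1.e-03  5.e-04 -1.e+00] F [-0.21  0.66  0.41] op 0.06 q6 0.53
```

View pics/w5.png

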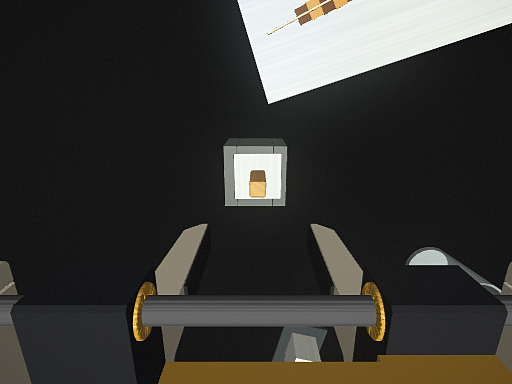

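The tool hangs seated in its stand: handle at (258,184), flange flat at z 0.070. Next is the link.

drive_tool(moves=[60, -37, 8.5, 0, 0, 0, 0, 60, -37, 8.5, 0, 0, 0, 0, 60, -37, 8.5, 0, 0, 0, 0, 60, -37, 8.5, 0, 0, 0, 0, 60, -37, 8.5, 0, 0, 0, 0, 60, -37, 8.5, 0, 0, 0, 0, 60, -37, 8.5, 0, 0, 0, 0, 60, -37, 8.5, 0, 0, 0, 0])

```text
t: 23.0
tool_pos: [0.5586, 0.0161, 0.4015]
orientation: [-2.285, -2.152, 0.004]
force: [0.3, -0.2, 0.0]
opening: 0.0598
gripper_force: 0.0
```

drive_tool(moves=[60, 0, 0, 0, 0, 0, 8, 60, 0, 0, 0, 0, 0, 6.5, 60, 0, 0, 0, 0, 0, 0])

```text
t: 23.3
tool_pos: [0.5587, 0.0171, 0.4016]
orientation: [-2.541, -1.843, 0.004]
force: [0.2, 0.8, 0.2]
opening: 0.0597
gripper_force: 0.0
```

Run:
```python
from h import *
c=cam('wrist');P=pts(c);Z=P[...,2];near=np.linalg.norm(P[...,:2]-[.559,.018],axis=2)<.04
for nm,lo,hi in(('tab',.088,.104),('well',.05,.06)):
    k=near&(Z>lo)&(Z<hi);q=P[k];print(nm,k.sum(),q.mean(0).round(4),cv2.minAreaRect((q[:,:2]*1000).astype(np.float32)))
plan([.5595,.0180,.090],-18)
```

```text
tab 276 [0.5594 0.0195 0.0952] ((559.202392578125, 18.91181182861328), (19.52926254272461, 13.259576797485352), 71.65050506591797)
well 601 [0.5608 0.0231 0.0555] ((558.9776611328125, 18.670181274414062), (41.65217208862305, 37.72591018676758), 72.49111938476562)
t 23.35 g [0.5582 0.0175 0.2346] yang -17.83 shift [  1.    1.5 144.6] turn 0.17 tilt [-3.2e-03  2.0e-04 -1.0e+00] F [-0.15 -0.46  0.26] op 0.0601 q6 0.25
```

drive_tool(moves=[50, 1.2, 1.3, 40, 0, 0, 0, 50, 0, 0, 45, 0, 0, 0, 50, 0, 0, 40, 0, 0, 0, 50, 0, 0, 17, 0, 0, 0, 50, 0, 0, 0, 0, 0, 0], grip_force=30)

```text
t: 23.85
tool_pos: [0.5585, 0.0188, 0.257]
orientation: [-2.533, -1.849, 0.01]
force: [0.3, -0.3, 0.2]
opening: 0.05
gripper_force: 0.0
```

```bash
python3 -c "
from h import *
plan([.5595,.0182,.0905],-18)"
```

```text
t 23.85 g [0.5572 0.0189 0.0897] yang -17.73 shift [ 0.   2.4 -0.8] turn 0.27 tilt [-8.3e-03  5.0e-04 -1.0e+00] F [ 0.26 -0.26  0.21] op 0.05 q6 0.25
```

drive_tool(moves=[50, 0, 0.8, -0.6, 0, 0, 0.2, 50, 0, 0, 0, 0, 0, 0])

```text
t: 24.05
tool_pos: [0.5625, 0.0182, 0.2643]
orientation: [2.541, 1.844, 0.004]
force: [-0.2, -0.9, -0.1]
opening: 0.0501
gripper_force: 0.0
```

```bash
python3 -c "
from h import *
plan([.5595,.0182,.0905],-18)"
```

```text
t 24.05 g [0.563  0.0182 0.097 ] yang -18.08 shift [-1.1 -3.3  6.5] turn -0.08 tilt [ 3.1e-03 -2.0e-04 -1.0e+00] F [-0.19 -0.86 -0.1 ] op 0.0501 q6 0.26
```

drive_tool(moves=[50, -1, -3.2, 3, 0, 0, 0, 50, 0, 0, 3.3, 0, 0, 0, 50, 0, 0, 0, 0, 0, 0, 50, 0, 0, 0, 0, 0, 0])

```text
t: 24.45
tool_pos: [0.5581, 0.0181, 0.256]
orientation: [2.544, 1.843, 0.0]
force: [0.1, -0.9, 0.7]
opening: 0.0502
gripper_force: 0.0
```

```bash
python3 -c "
from h import *
plan([.5595,.0182,.0905],-18)"
```

```text
t 24.45 g [0.5581 0.0181 0.0887] yang -18.15 shift [ 0.5  1.3 -1.8] turn -0.15 tilt [ 1.e-04 -0.e+00 -1.e+00] F [ 0.1  -0.89  0.7 ] op 0.0502 q6 0.26
```

drive_tool(moves=[50, 0.5, 1.3, -1.8, 0, 0, 0, 30, 0, 0, 0, 0, 0, 0, 10, 0, 0, 0, 0, 0, 0, 10, 0, 0, 0, 0, 0, 0, 10, 0, 0, 0, 0, 0, 0, 10, 0, 0, 0, 0, 0, 0, 10, 0, 0, 0, 0, 0, 0, 10, 0, 0, 0, 0, 0, 0])

```text
t: 25.25
tool_pos: [0.5595, 0.0182, 0.2577]
orientation: [-2.544, -1.843, 0.0]
force: [0.0, 0.3, -0.2]
opening: 0.0141
gripper_force: 30.0
```

```bash
python3 -c "
from h import *
plan([.4815,-.268,.19],-18);print(robot.read_state()['gripper_force'])"
```

```text
t 25.25 g [0.5595 0.0182 0.0904] yang -18.16 shift [-296.3   15.   -99.6] turn -0.16 tilt [-1.e-04  0.e+00 -1.e+00] F [ 0.02  0.27 -0.19] op 0.0141 q6 0.26
29.991834461688995
```

drive_tool(moves=[10, 0, 0, -6, 0, 0, 0, 10, 0, 0, -10, 0, 0, 0, 10, 0, 0, -15, 0, 0, 0, 10, 0, 0, -20, 0, 0, 0, 10, 0, 0, -30, 0, 0, 0, 10, 0, 0, -20, 0, 0, 0, 10, 0, 0, 0, 0, 0, 0])

```text
t: 25.95
tool_pos: [0.5608, 0.0181, 0.3642]
orientation: [2.54, 1.84, 0.01]
force: [1.3, -0.0, -0.5]
opening: 0.0138
gripper_force: 30.0
```

drive_tool(moves=[10, -20, 1, 0, 0, 0, 0, 10, -40, 2, 0, 0, 0, 0, 10, -40, 2, 0, 0, 0, 0, 10, -40, 2, 0, 0, 0, 0, 10, -40, 2, 0, 0, 0, 0, 10, -40, 2, 0, 0, 0, 0, 10, -40, 2, 0, 0, 0, 0, 10, -35, 2, 0, 0, 0, 0])

```text
t: 26.75
tool_pos: [0.4809, -0.2684, 0.3581]
orientation: [-2.544, -1.842, 0.001]
force: [0.6, -0.0, -1.7]
opening: 0.0137
gripper_force: 30.0
```

drive_tool(moves=[10, 0, 0, 0, 0, 0, 0, 10, 0, 0, 0, 0, 0, 0])

```text
t: 26.95
tool_pos: [0.4814, -0.2672, 0.358]
orientation: [-2.545, -1.84, 0.0]
force: [-0.2, 0.5, -1.4]
opening: 0.0139
gripper_force: 30.0
```

Run:
```python
from h import *
plan([.4815,-.268,.061],-18);c=cam('side','s6.png')
im=c['color'][90:250,190:420];cv2.imwrite('pics/s6c.png',cv2.cvtColor(cv2.resize(im,(790,550),interpolation=cv2.INTER_CUBIC),cv2.COLOR_RGB2BGR))
```

```text
t 26.95 g [ 0.4813 -0.267   0.1907] yang -18.27 shift [ -0.9   0.6 129.7] turn -0.27 tilt [-8.e-04  1.e-03 -1.e+00] F [-0.24  0.53 -1.42] op 0.0139 q6 -0.28
```

View pics/s6c.png

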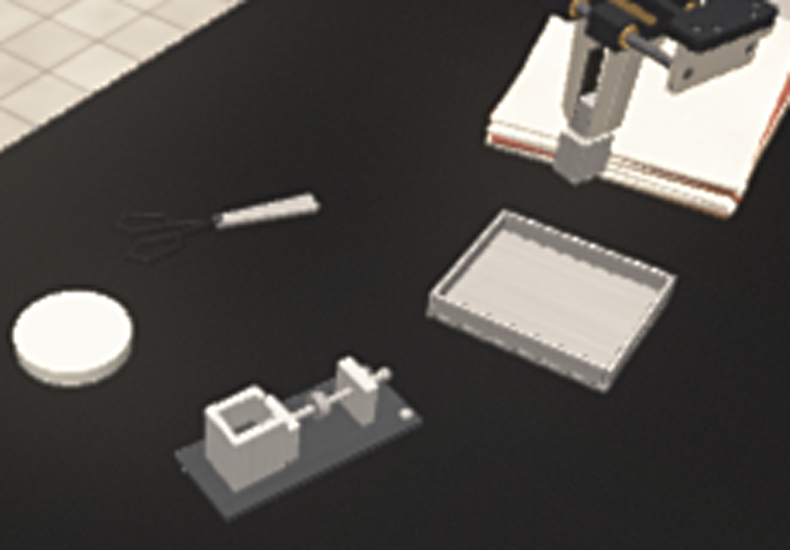

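The link is held upright at (585,160) above the tray (550,300), and the clamp's well is empty. I'll lower it.

drive_tool(moves=[10, 0, 0, 30, 0, 0, 0, 10, 0, 0, 40, 0, 0, 0, 10, 0, 0, 30, 0, 0, 0, 10, 0, 0, 18, 0, 0, 0, 10, 0, 0, 6, 0, 0, 0, 10, 0, 0, 0, 0, 0, 0, 10, 0, 0, 0, 0, 0, 0])

```text
t: 27.7
tool_pos: [0.4827, -0.2665, 0.236]
orientation: [2.542, 1.843, 0.001]
force: [-0.4, 0.2, -0.5]
opening: 0.0135
gripper_force: 30.0
```

```bash
python3 -c "
from h import *
plan([.4815,-.268,.0604],-18)"
```

```text
t 27.7 g [ 0.4829 -0.2667  0.0687] yang -18.1 shift [-1.7 -1.   8.3] turn -0.1 tilt [ 1.5e-03 -9.0e-04 -1.0e+00] F [-0.44  0.19 -0.53] op 0.0135 q6 -0.28
```

drive_tool(moves=[10, 0, 0, 3, 0, 0, 0, 10, 0, 0, 2.5, 0, 0, 0, 10, 0, 0, 1, 0, 0, 0, 10, 0, 0, 0.7, 0, 0, 0, 10, 0, 0, 0, 0, 0, 0])

```text
t: 28.2
tool_pos: [0.4819, -0.2669, 0.2277]
orientation: [2.544, 1.843, 0.0]
force: [-0.2, 0.1, -1.5]
opening: 0.0137
gripper_force: 30.0
```

```bash
python3 -c "
from h import *
plan([.4815,-.268,.0604],-18)"
```

```text
t 28.2 g [ 0.4819 -0.2669  0.0604] yang -18.16 shift [-1.2 -0.1 -0. ] turn -0.16 tilt [ 2.e-04 -1.e-04 -1.e+00] F [-0.21  0.05 -1.52] op 0.0137 q6 -0.28
```

drive_tool(moves=[10, 0, 0, 0.5, 0, 0, 0, 10, 0, 0, 0, 0, 0, 0])

```text
t: 28.4
tool_pos: [0.482, -0.2669, 0.2276]
orientation: [2.544, 1.843, -0.0]
force: [-2.2, 0.7, 4.6]
opening: 0.0137
gripper_force: 30.0
```

drive_tool(moves=[18, 0, 0, 0, 0, 0, 0, 22, 0, 0, 0, 0, 0, 0, 50, 0, 0, 0, 0, 0, 0, 50, 0, 0, 0, 0, 0, 0, 50, 0, 0, 0, 0, 0, 0, 50, 0, 0, -10, 0, 0, 0, 50, 0, 0, -30, 0, 0, 0, 50, 0, 0, -40, 0, 0, 0])

```text
t: 29.2
tool_pos: [0.481, -0.2662, 0.3063]
orientation: [-2.541, -1.841, 0.002]
force: [0.7, -1.2, -0.6]
opening: 0.0504
gripper_force: 0.0
```

drive_tool(moves=[50, 0, 0, -45, 0, 0, 0, 50, 0, 0, -40, 0, 0, 0, 50, 0, 0, 0, 0, 0, 0, 50, 0, 0, 0, 0, 0, 0])

```text
t: 29.6
tool_pos: [0.4822, -0.267, 0.3942]
orientation: [2.541, 1.841, 0.002]
force: [-0.3, 0.2, -0.8]
opening: 0.05
gripper_force: 0.0
```

Run:
```python
from h import *
plan([.4815,-.268,.0604],-18);c=cam('side','s7.png');b=cam('wrist')
P=pts(b);near=np.linalg.norm(P[...,:2]-[.482,-.268],axis=2)<.03;Z=P[...,2]
k=near&(Z>.055)&(Z<.08);print('tab',k.sum(),P[k].mean(0))
im=c['color'][90:384,130:420];cv2.imwrite('pics/s7c.png',cv2.cvtColor(cv2.resize(im,(580,588),interpolation=cv2.INTER_CUBIC),cv2.COLOR_RGB2BGR))
```

```text
t 29.6 g [ 0.4827 -0.2673  0.2269] yang -18.15 shift [ -0.9  -1.5 166.5] turn -0.15 tilt [ 0.003  -0.0021 -1.    ] F [-0.28  0.16 -0.79] op 0.05 q6 -0.28
tab 257 [ 0.48220857 -0.26555266  0.06466887]
```

View pics/s7c.png

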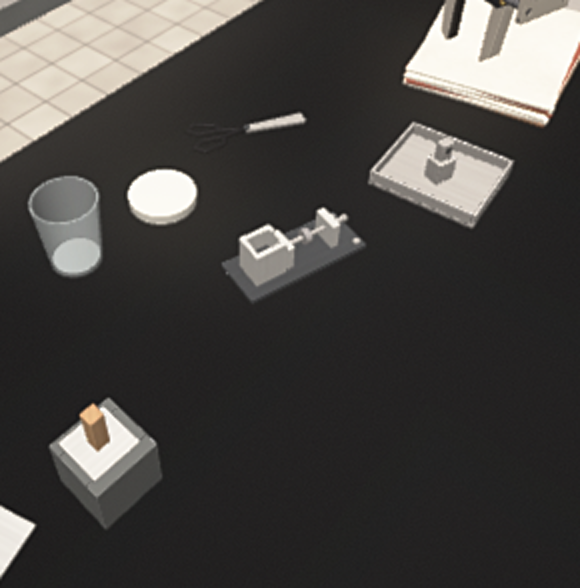

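The link stands upright in the tray at (440,160), the tool hangs in its stand at (95,430), and the other things are untouched.

```bash
python3 -c "
from plant import robot
print(robot.close_job())"
```

```text
the job is handed in; nothing more can be done
None
```

The job is handed in at about 30 s of the 72 s: the link was freed with about 6 N on the bar (limit 13 N) and stands upright in the tray, the tool hangs upright in its stand, and the beaker, scissors and dish were left alone.

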